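# Open the gas valve one turn and lock it

### The arm

A 7-joint arm with a two-finger parallel gripper is mounted at the origin on a cart in front of the work surface, level with it; the furniture and walls round the work are solid. World frame = base frame: x ahead of the robot, y to its left, z up, the work surface at z = 0. Lengths are in m, angles in rad, forces in N, time in s.
With the tool pointing down it reaches from about 0.4 to 0.9 m from the base axis. Payload 5.5 kg.
Tool frame: the origin (TCP) lies midway between the tips of the shut fingers; the grasp point (between the pads) lies 19 mm behind it (tcp_to_grasp is the distance from the TCP to the grasp point, in m); y points along the fingers, x is the direction in which the jaws open and shut, and the axes are right-handed (so a half turn about y gives the same grasp; the last joint's range is limited). The gripper opens to 85 mm and grips with 20 to 120 N. Pads are 22 mm wide; open, the fingers measure 114 mm over their backs; the gripper's body (76 mm by 85 mm) begins 54 mm behind the grasp point. The pads swing forward as they close: fully open they stand 13 mm farther back than shut.
Start: joints at [1.571, 0.501, -0.427, 1.55, 0.221, 1.138, -0.21], TCP at [0.169, -0.628, 0.231] pointing down, gripper open.
Joint ranges: [-2.88, 2.88], [-0.31, 2.03], [-1.54, 1.56], [0.2, 2.42], [-1.41, 4.55], [0.19, 2.02], [-2.57, 2.57]. Speed limits (rad/s): [2.57, 2.57, 3.14, 3.14, 3.14, 3.14, 3.14].

### API

Orientations are given as a unit quaternion [w, x, y, z].
In Python, from cell import reach, move_linear, set_joints, set_gripper, dwell, inverse_kinematics, read_state, snapshot, camera_params, MotionError, hand_in, tcp_to_grasp gives the robot as it stands. Calls block until the motion is done:
- reach(position, orientation): joint-space move of the TCP to a pose.
- move_linear(position, rotation=None, velocity=0.15, force_limit=None): straight line of the TCP; rotation=None keeps the orientation; velocity is the mean speed in m/s. With force_limit (N) it stops when the force on the tool has changed by that much, and returns True; else False.
- set_joints(angles): joint-space move.
- set_gripper(opening, newtons=None): finger opening in m; newtons is the grip in N (None keeps the last); returns when the fingers have stopped.
- dwell(seconds).
- inverse_kinematics(position, orientation): joint angles nearest the present ones, or None.
- read_state(): the state.
- snapshot(name): name is "scene" or "top" or "wrist"; returns the picture (420x560x3 uint8, red, green, blue); there is no depth.
- camera_params(name): a dict with "vertical_fov" (degrees; the focal length in pixels is half the picture's height over the tangent of half this angle, whatever the lens; pixels are square), "cx", "cy" (the principal point, pixels), "eye" and "orientation" of the camera in the world. Camera axes: x right, y up, looking along -z (the intrinsics and any distortion apply to the point x, -y, -z); pixel columns grow to the right and rows downward; lengths in m; the calibration is good to about 2 mm. The wrist camera is an equidistant fisheye: a pixel r from the principal point sees the ray r / f radians off the axis. A picture is of the moment at which its call begins: read the wrist's pose just before it. camera_params takes no time and is no camera call; for the wrist camera it gives the pose at the moment of the call.
A pose or a line that the arm cannot do raises MotionError and nothing moves.
- hand_in(): hands the job in, once; it reports no verdict.
The state is a dict: "t": time; "joints": joint angles; "dq": joint speeds; "joint_torque": joint torques, N m; "eef_pos": TCP position; "tool_rot": TCP orientation; "force": force on the tool from outside, world axes, zero at the start; "wrist_torque": the same for the moment, N m; "gripper_width": finger opening in m.
Only numpy, scipy, OpenCV 4.12 (cv2) and the standard library are available. Lean on these libraries where they do the work, as an engineer would, in place of code of your own. Each camera call takes 0.05 s, during which the arm holds its last target.

### The job

Open the small gas valve by exactly one full turn: push its blue hand wheel round anticlockwise (seen from above) by the black upright handle until the handle is back in line with the yellow pointer, no further. Then lock it by pushing the red-gripped lever about a quarter turn clockwise, away from the pointer side, and come clear. Only push gently with the fingers, do not grip the handle or the lever, and leave the bottle, vial and beaker beside the valve where they stand.

Things in the scene. Friction and masses are not known exactly. Their poses are not given: they have to be found in the camera images.
- wheel_axis (a point): centre of the blue hand wheel, on its upright axis, 83 mm above the bench. The wheel is a horizontal four-spoke ring, 120 mm across the middle of its 14 mm thick rim (top of the rim 90 mm above the bench); its hub nut reaches 95 mm. It stands on a brass valve on a grey foot plate (110 x 270 mm) fixed to the bench; the foot plate may stand turned by up to 35 degrees. This point's x axis points away from the pointer, its y axis from the wheel towards the lock lever, z up
- pointer (a point): tip of the fixed yellow pointer just outside the rim, 84 mm from the wheel axis, 93 mm above the bench: it marks where the handle starts and must finish after one turn
- handle_mid (a point): middle of the upright black handle of the wheel: 18 mm diameter, from 92 to 142 mm above the bench, 60 mm from the wheel axis; a white line lies on the spoke that leads to it. It stands next to the pointer at the start
- handle: the same black handle, origin at its foot on the rim, 92 mm above the bench; it spins freely about its own upright axis, so its yaw means nothing
- wheel (a joint): turn of the hand wheel in rad: 0 with the handle at the pointer, growing anticlockwise seen from above (opening); 6.283 is one turn. It starts within 0.06 of 0. No stop or detent at one turn; friction about 0.1 N m (under 2 N at the handle) holds it where it is left
- lever_grip (a point): middle of the upright red grip of the lock lever: 18 mm diameter, from 61 to 109 mm above the bench, 48 mm from the lever's pivot
- lever_pivot (a point): upright pivot axis of the lock lever, 57 mm above the bench, 105 mm from the wheel axis along the y axis of point wheel_axis. The lever turns in a horizontal plane on the side away from the wheel
- lock_lever (a joint): turn of the lock lever in rad, clockwise seen from above: 0 fully unlocked (the arm then points 35 degrees from the y axis of point wheel_axis towards the pointer side), a quarter turn (1.57) is fully locked and anything above 1.0 counts as locked; a solid stop at 2.0. It starts between 0 and 0.15; friction about 0.07 N m (1.5 N at the grip) holds it where it is left
- lever_knob: the same red grip, origin at its foot on the lever arm, 61 mm above the bench; it spins freely about its own upright axis, so its yaw means nothing
- white_bottle: small white screw-cap bottle, 46 mm diameter, 92 mm tall, loose bystander; origin under its base
- amber_vial: amber vial with a green cap, 22 mm diameter, 46 mm tall, loose bystander; origin under its base
- beaker: small clear glass beaker, 45 mm diameter, 52 mm tall, loose bystander; origin under its base

How it is judged:
On the way, in this order (a step that is already met when the one before it is completed fails the run):
1. the wheel has come round a quarter turn, pushed by its handle (value of joint wheel above 1.5708 rad and contact force between the fingers and handle above 0.2 N).
2. the wheel has come round half a turn, pushed by its handle (value of joint wheel above 3.14159 rad and contact force between the fingers and handle above 0.2 N).
3. the wheel has come round three quarters of a turn, pushed by its handle (value of joint wheel above 4.71239 rad and contact force between the fingers and handle above 0.2 N).
4. the handle is back at the pointer after one turn, the lever still unlocked (value of joint wheel between 6.12319 and 6.44319 rad and value of joint lock_lever below 0.4 rad), for 0.2 s.
5. the lever is pushed over to its locked side by the fingers (value of joint lock_lever above 1 rad and contact force between the fingers and lever_knob above 0.2 N).
At the end, for the whole second after the job is handed in: The wheel is at rest one turn (6.283 rad) from the pointer, within 0.16 rad (9 degrees); the lock lever has been pushed past 1.0 rad; bottle, vial and beaker stand upright (value of joint wheel between 6.12319 and 6.44319 rad and value of joint lock_lever above 1 rad and velocity of joint wheel between -0.05 and 0.05 rad/s and angle between each of white_bottle, amber_vial, beaker's own z axis and vertical below 0.1 rad); the robot touches nothing.
It fails at once if the wheel is wound more than 20 degrees past one turn (value of joint wheel above 6.63319 rad).
It fails at once if the wheel is wound the wrong way (more than 23 degrees clockwise from the pointer) (value of joint wheel below -0.4 rad).
It fails at once if the handle is gripped or forced (over 35 N between fingers and handle) (contact force between the fingers and handle above 35 N).
It fails at once if the lever is gripped or forced (over 35 N between fingers and lever) (contact force between the fingers and lever_knob above 35 N).
It fails at once if the bottle, vial or beaker is lifted, or moved more than 20 mm (distance of any of white_bottle, amber_vial, beaker from where it was at the start of the episode above 0.02 m).
It also fails if it takes over 72 s, if anything falls off the work surface, if the arm or the gripper's body presses on something with over 40 N, if the wrist force passes 120 N, or if a joint passes its speed limit or range.

## Working session

There is one attempt and no reset: what is moved stays moved. The work goes in short steps, each a Python script; the robot and the scene stay as the last script left them, time stands still between calls to the robot, and variables do not carry over. Pictures are saved under pics/ and viewed, and the job is handed in when it is done.

```bash
ls; mkdir -p pics
python3 - <<'E'
from cell import *
import cv2
for n in("scene","top","wrist"):
    p=camera_params(n);print(n,p)
    cv2.imwrite(f"pics/{n}0.png",cv2.cvtColor(snapshot(n),cv2.COLOR_RGB2BGR))
s=read_state();print(s)
E
```

```text
pics
scene {'vertical_fov': 49.72479348134054, 'cx': 278.3540757494055, 'cy': 208.46385840172437, 'eye': array([ 0.24361376, -0.43451907,  0.72634847]), 'orientation': array([ 0.88680516,  0.32771446, -0.12089721, -0.30259494])}
top {'vertical_fov': 50.1658053111062, 'cx': 281.65429621100765, 'cy': 206.94076233065152, 'eye': array([ 0.46292459, -0.0159262 ,  0.95365091]), 'orientation': array([ 0.7113423 ,  0.06090566, -0.03804485, -0.69916752])}
wrist {'vertical_fov': 65.70646984690485, 'cx': 284.08753117203, 'cy': 207.6073198414242, 'eye': array([ 0.23814722, -0.6075002 ,  0.37369743]), 'orientation': array([ 0.78516847, -0.11444745,  0.08962663, -0.60197951])}
{'t': 0.15, 'joints': array([ 1.5711899 ,  0.5016466 , -0.42685739,  1.55120328,  0.2207719 ,
        1.13827479, -0.21032021]), 'dq': array([-0.00056587, -0.00408137, -0.00085873, -0.00342997,  0.00020384,
       -0.00010291,  0.00100288]), 'joint_torque': array([-6.71506525e-03, -5.70040512e+01, -5.82532033e+00, -2.81286085e+01,
        1.06340682e-02,  7.82616553e-03,  7.49459946e-05]), 'eef_pos': array([ 0.168725  , -0.62717459,  0.23049401]), 'tool_rot': array([ 0.56155711, -0.56086065,  0.43056242, -0.42977314]), 'force': array([-0.09135362,  0.04052286,  0.73439216]), 'wrist_torque': array([-0.00160001, -0.00497473, -0.01196257]), 'gripper_width': 0.08501117346293352}
```

View pics/scene0.png

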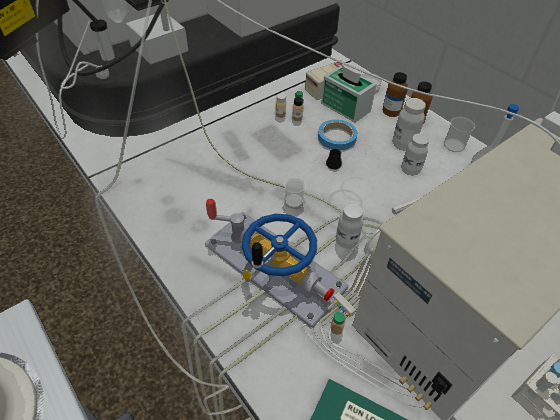

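View pics/top0.png

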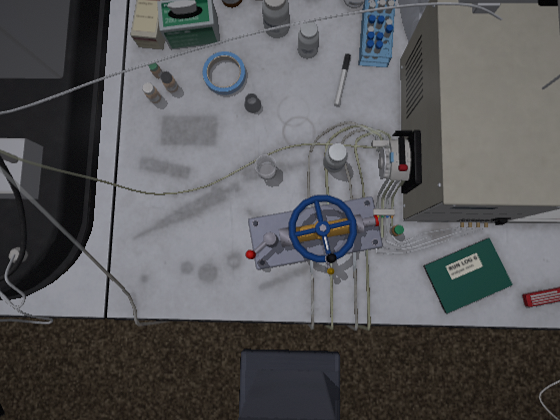

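The scene view shows the wheel around px (280,243), its handle at (257,253) and the lever at (211,208). The top view shows the wheel at about (322,229), the handle at (331,258), the pointer at (331,271) and the red grip at (250,254). The beaker is at (266,168), the bottle at (336,156) and the vial at (397,231). Next I'll turn these into positions from both views.

```bash
cat > h.py <<'E'
import numpy as np, cv2
from cell import *
from scipy.spatial.transform import Rotation as R
from scipy.optimize import least_squares
def cam(n):
    p=camera_params(n);f=210/np.tan(np.radians(p["vertical_fov"])/2);q=p["orientation"]
    return p["eye"],R.from_quat([q[1],q[2],q[3],q[0]]),f,p["cx"],p["cy"]
def cast(n,uv,z):
    e,r,f,cx,cy=cam(n);uv=np.atleast_2d(uv).astype(float)
    d=r.apply(np.c_[(uv[:,0]-cx)/f,-(uv[:,1]-cy)/f,-np.ones(len(uv))])
    return e+d*((z-e[2])/d[:,2])[:,None]
def proj(n,P):
    e,r,f,cx,cy=cam(n);c=r.inv().apply(np.atleast_2d(P)-e)
    return np.c_[cx+f*c[:,0]/-c[:,2],cy-f*c[:,1]/-c[:,2]]
def hsv(im): return cv2.cvtColor(im,cv2.COLOR_RGB2HSV)
def blobs(m,box,minA=6):
    x0,y0,x1,y1=box;mm=np.zeros(m.shape,np.uint8);mm[y0:y1,x0:x1]=m[y0:y1,x0:x1]
    k,l,s,c=cv2.connectedComponentsWithStats(mm)
    return sorted([(int(s[i,4]),c[i].round(1).tolist(),s[i,:4].tolist()) for i in range(1,k) if s[i,4]>=minA],reverse=True),mm
def circ(P):
    return least_squares(lambda p:np.hypot(P[:,0]-p[0],P[:,1]-p[1])-p[2],[*P[:,:2].mean(0),.06],loss='soft_l1',f_scale=.002).x
E
python3 - <<'E'
from h import *
for n,box in(("top",(230,180,400,290)),("scene",(190,185,350,325))):
    im=cv2.cvtColor(cv2.imread(f"pics/{n}0.png"),cv2.COLOR_BGR2RGB);H=hsv(im)
    blue=cv2.inRange(H,(100,120,40),(125,255,255))
    b,m=blobs(blue,box,50);print(n,"blue",b[:3])
    cs,_=cv2.findContours(m,cv2.RETR_EXTERNAL,cv2.CHAIN_APPROX_NONE)
    c=max(cs,key=cv2.contourArea)[:,0]
    for z in(.083,.09):print(" ring",z,circ(cast(n,c,z)))
    # holes-> 
    red=cv2.inRange(H,(0,150,90),(8,255,255))|cv2.inRange(H,(172,150,90),(180,255,255))
    print("red",[(x,cast(n,x[1],.085)[0].round(4)) for x in blobs(red,box)[0]])
    yel=cv2.inRange(H,(18,150,120),(32,255,255));print("yel",[(x,cast(n,x[1],.093)[0].round(4)) for x in blobs(yel,box)[0]])
    blk=cv2.inRange(H,(0,0,0),(180,255,45));print("blk",[(x,cast(n,x[1],.117)[0].round(4)) for x in blobs(blk,box,15)[0]])
    x0,y0,x1,y1=box;cv2.imwrite(f"pics/{n}_crop.png",cv2.resize(cv2.imread(f"pics/{n}0.png")[y0-40:y1+10,x0-10:x1+30],None,fx=3.5,fy=3.5,interpolation=cv2.INTER_CUBIC)[:600,:800])
E
```

```text
top blue [(1618, [321.9, 226.8], [289, 195, 68, 67])]
 ring 0.083 [ 0.55249237 -0.06417224  0.05900409]
 ring 0.09 [ 0.55177581 -0.06378559  0.0585297 ]
red [((50, [249.3, 253.9], [246, 250, 8, 9]), array([0.4926, 0.0742, 0.085 ])), ((28, [376.3, 219.5], [374, 215, 5, 10]), array([ 0.5634, -0.1703,  0.085 ]))]
yel [((38, [307.1, 226.8], [300, 224, 16, 6]), array([ 0.5462, -0.0365,  0.093 ])), ((21, [336.0, 220.9], [328, 219, 18, 5]), array([ 0.5585, -0.0919,  0.093 ])), ((11, [336.0, 228.5], [333, 228, 8, 3]), array([ 0.5439, -0.0919,  0.093 ])), ((11, [308.6, 234.8], [306, 234, 7, 3]), array([ 0.5309, -0.0396,  0.093 ]))]
blk [((76, [331.1, 257.6], [326, 253, 11, 10]), array([ 0.4875, -0.0809,  0.117 ]))]
scene blue [(1825, [280.3, 243.6], [242, 214, 75, 62])]
 ring 0.083 [ 0.55335043 -0.0629668   0.06040794]
 ring 0.09 [ 0.54997952 -0.06701471  0.0597538 ]
red [((79, [211.7, 205.6], [207, 199, 9, 18]), array([0.4986, 0.0778, 0.085 ])), ((61, [328.3, 294.3], [324, 288, 10, 13]), array([ 0.5452, -0.1963,  0.085 ]))]
yel [((112, [288.8, 261.3], [280, 252, 18, 15]), array([ 0.5311, -0.112 ,  0.093 ])), ((112, [265.0, 244.3], [259, 237, 13, 17]), array([ 0.5205, -0.0595,  0.093 ])), ((31, [280.5, 258.5], [276, 257, 10, 4]), array([ 0.5235, -0.099 ,  0.093 ])), ((18, [247.9, 272.5], [244, 270, 7, 7]), array([ 0.4637, -0.0883,  0.093 ])), ((16, [254.8, 235.6], [251, 234, 9, 6]), array([ 0.5177, -0.0335,  0.093 ])), ((13, [303.3, 270.0], [301, 268, 6, 5]), array([ 0.5393, -0.14  ,  0.093 ])), ((12, [279.8, 252.0], [275, 251, 10, 3]), array([ 0.5308, -0.0878,  0.093 ])), ((10, [296.0, 273.8], [293, 272, 7, 4]), array([ 0.525 , -0.1384,  0.093 ]))]
blk [((200, [256.6, 253.2], [252, 242, 11, 23]), array([ 0.4883, -0.0797,  0.117 ]))]
```

View pics/top_crop.png

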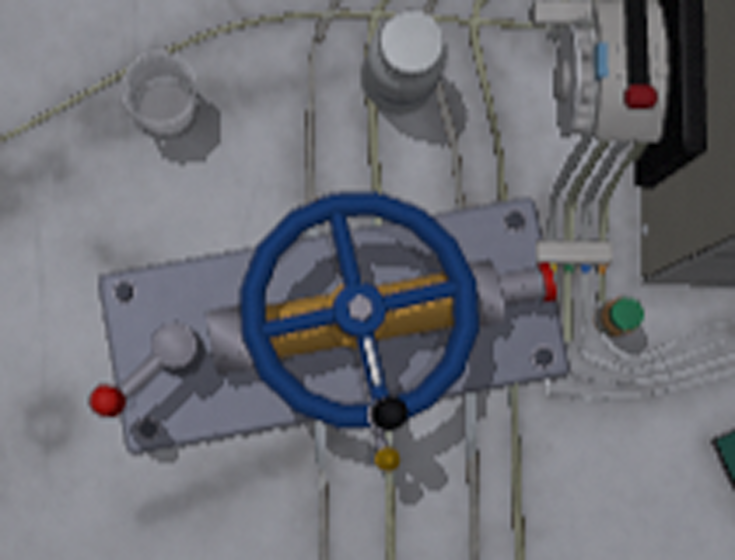

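View pics/scene_crop.png

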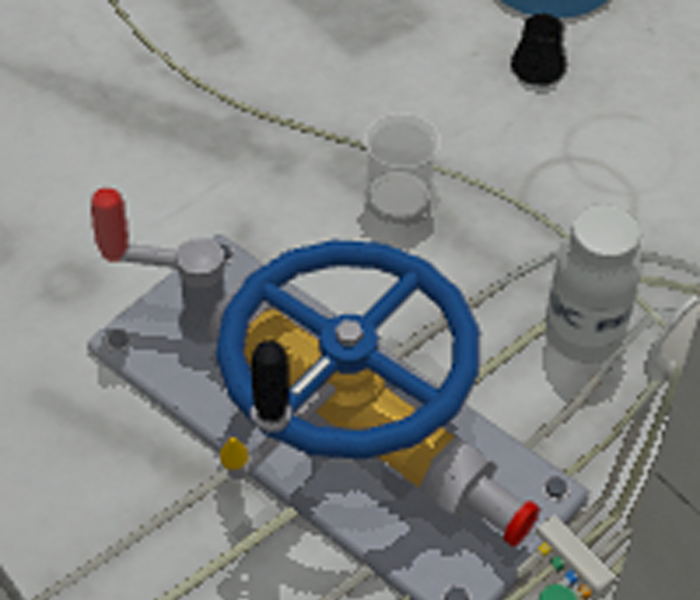

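The crops show the white line on the spoke, the handle and the pointer in line. My ring fits gave a radius of 59–60 mm where 67 mm is expected, because the handle breaks the contour. I'll refit on the hull, triangulate the other points and check the known distances.

```bash
cat >> h.py <<'E'
def tri(uv1,uv2):
    a=cast("top",uv1,0.)[0];b=cast("scene",uv2,0.)[0];e1=cam("top")[0];e2=cam("scene")[0]
    d1=a-e1;d2=b-e2;d1/=np.linalg.norm(d1);d2/=np.linalg.norm(d2)
    s,t=np.linalg.lstsq(np.c_[d1,-d2],e2-e1,rcond=None)[0]
    p,q=e1+s*d1,e2+t*d2;return (p+q)/2,np.linalg.norm(p-q)
E
python3 - <<'E'
from h import *
D={}
for n,box in(("top",(230,180,400,290)),("scene",(190,185,350,325))):
    im=cv2.cvtColor(cv2.imread(f"pics/{n}0.png"),cv2.COLOR_BGR2RGB);H=hsv(im)
    b,m=blobs(cv2.inRange(H,(100,120,40),(125,255,255)),box,50)
    pts=np.argwhere(m>0)[:,::-1]
    h=cv2.convexHull(pts.astype(np.int32))[:,0]
    el=cv2.fitEllipse(h);print(n,"ell",el)
    for z in(.083,.088):
        P=cast(n,h,z);print(z,circ(P).round(4),np.abs(np.hypot(*(P[:,:2]-circ(P)[:2]).T)-circ(P)[2]).max().round(4))
    D[n]=circ(cast(n,h,.083))
c=(D["top"]+D["scene"])/2
hd,e=tri((331.1,257.6),(256.6,253.2));print("handle",hd,e)
rd,e=tri((249.3,253.9),(211.7,205.6));print("red",rd,e)
pt,e=tri((330.8,271.2),(247.4,270.9));print("pointer ball",pt,e)
top=lambda u,v:(220+u/3.5,140+v/3.5); sc=lambda u,v:(180+u/3.5,145+v/3.5)
pv,e=tri(top(178,346),sc(201,256));print("pivot cap",pv,e)
nut,e=tri(top(359,308),sc(348,330));print("nut",nut,e)
for k in(hd,rd,pt,pv):print(np.hypot(*(k[:2]-c[:2])),np.degrees(np.arctan2(*(k[:2]-c[:2])[::-1])))
print(np.hypot(*(rd-pv)[:2]))
for k,a,b,z in(("beaker",(160,100),None,.026),("bottle",(410,42),(607,235),.092),("vial",(626,314),None,.046)):
    print(k,cast("top",top(*a),z)[0], cast("scene",sc(*b),z)[0] if b else"")
print("beaker scene base",cast("scene",sc(400,215),.003),"vial cap scene",cast("scene",(339,318),.046))
E
```

```text
top ell ((335.8648681640625, 226.0146942138672), (67.22209167480469, 102.12726593017578), 82.6310806274414)
0.083 [ 0.5455 -0.0668  0.066 ] 0.0631
0.088 [ 0.5451 -0.0665  0.0656] 0.0627
scene ell ((295.86517333984375, 266.71954345703125), (77.69110107421875, 128.5537109375), 137.10301208496094)
0.083 [ 0.5469 -0.0675  0.0676] 0.0968
0.088 [ 0.5446 -0.0703  0.0671] 0.0961
handle [ 0.48749472 -0.08079695  0.11884627] 9.925949772492094e-05
red [0.49395002 0.0725645  0.09261854] 0.003579796076120441
pointer ball [ 0.46407813 -0.08330985  0.09087622] 0.003388882055747013
pivot cap [0.52425117 0.03338492 0.071774  ] 0.0021530996163959732
nut [ 0.54517093 -0.06667893  0.09489451] 0.002179537788573154
0.060306312005150714 -166.89038625622337
0.14914587185891606 110.51940928111986
0.08373157112736689 -168.85042388395303
0.10287854493791063 102.33528451486742
0.04952978041541709
beaker [0.67500212 0.05078236 0.026     ] 
bottle [ 0.69496034 -0.0938665   0.092     ] [ 0.69475396 -0.09908246  0.092     ]
vial [ 0.54793108 -0.22219313  0.046     ] 
beaker scene base [[0.66898669 0.03567486 0.003     ]] vial cap scene [[ 0.54767804 -0.22554603  0.046     ]]
```

Everything checks out. The handle radius comes to 60.3 mm (given as 60), the pointer to 83.7 (84), the pivot to 102.9 (105), the grip to 49.5 (48) and the nut height to 95 (95). The axis is at about (0.546, -0.067) and the frame yaw is about 12°. Next is which tool yaws are reachable round the circle, and how much room there is beside the instrument box.

```bash
cat >> h.py <<'E'
C=np.array([.5458,-.0669]);PSI=np.radians(11.9)
def quat(yaw):
    # tool y down, tool x heading yaw in the world plane, z = x cross y
    x=np.array([np.cos(yaw),np.sin(yaw),0]);y=np.array([0,0,-1.]);z=np.cross(x,y)
    q=R.from_matrix(np.c_[x,y,z]).as_quat();return np.array([q[3],*q[:3]])
E
python3 - <<'E'
from h import *
s=read_state();q=s["tool_rot"];M=R.from_quat([*q[1:],q[0]]).as_matrix();print(M.round(3),np.degrees(np.arctan2(M[1,0],M[0,0])))
e=camera_params("wrist")["eye"];print("cam in tool",M.T@(e-s["eef_pos"]))
for z in(0,.1,.2,.3):print(z,cast("top",[(405,215),(385,165),(390,130)],z).round(3).tolist())
print(cast("scene",[(357,365),(380,232)],.0), "boxcorner tri",tri((404,214),(381,236)))
for th in range(0,360,45):
    a=PSI+np.pi+np.radians(th);P=[*(C+.06*np.array([np.cos(a),np.sin(a)])),.104]
    print(th,[(y if inverse_kinematics(P,quat(np.radians(y))) is not None else '--') for y in range(-180,180,20)])
print(inverse_kinematics([.49,-.08,.2],quat(np.radians(-15))),read_state()["t"])
E
```

```text
[[ 0.26  -0.     0.966]
 [-0.966  0.001  0.26 ]
 [-0.001 -1.     0.   ]] -74.94047626999604
cam in tool [-0.00111521 -0.14332788  0.07217647]
0 [[0.584, -0.246, 0.0], [0.692, -0.205, 0.0], [0.77, -0.217, 0.0]]
0.1 [[0.571, -0.222, 0.1], [0.668, -0.185, 0.1], [0.738, -0.196, 0.1]]
0.2 [[0.558, -0.198, 0.2], [0.644, -0.166, 0.2], [0.706, -0.175, 0.2]]
0.3 [[0.546, -0.174, 0.3], [0.62, -0.146, 0.3], [0.674, -0.154, 0.3]]
[[ 0.53396414 -0.29119748  0.        ]
 [ 0.76610977 -0.12170433  0.        ]] boxcorner tri (array([ 0.57732548, -0.20933166,  0.22332831]), np.float64(0.05335130806090287))
0 [-180, -160, -140, -120, -100, -80, -60, -40, -20, 0, 20, 40, 60, 80, 100, 120, 140, 160]
45 [-180, -160, -140, -120, -100, -80, -60, -40, -20, 0, 20, 40, 60, 80, 100, 120, 140, 160]
90 [-180, -160, -140, -120, -100, -80, -60, -40, -20, 0, 20, 40, 60, 80, 100, 120, 140, 160]
135 [-180, -160, -140, -120, -100, -80, -60, -40, -20, 0, 20, 40, 60, 80, 100, 120, 140, 160]
180 [-180, -160, -140, -120, -100, -80, -60, -40, -20, 0, 20, 40, 60, 80, 100, 120, 140, 160]
225 [-180, -160, -140, -120, -100, -80, -60, -40, -20, 0, 20, 40, 60, 80, 100, 120, 140, 160]
270 [-180, -160, -140, -120, -100, -80, -60, -40, -20, 0, 20, 40, 60, 80, 100, 120, 140, 160]
315 [-180, -160, -140, -120, -100, -80, -60, -40, -20, 0, 20, 40, 60, 80, 100, 120, 140, 160]
[ 0.98209799  0.42302437 -1.06815168  1.94697127  0.43437108  1.02520891
 -0.54420305] 0.15
```

View pics/wrist0.png

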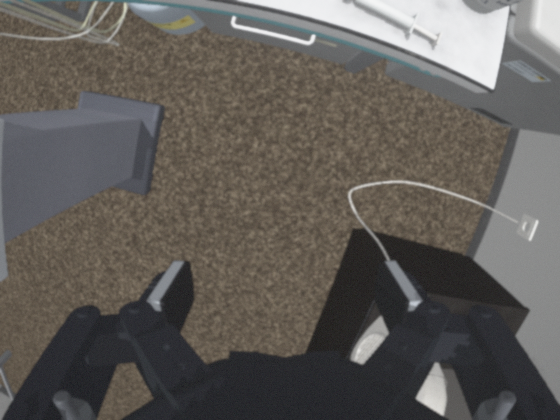

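Run:
```python
from h import *
print("box bottom",tri((404,214),(357,365)),"box top corner",tri((440,178),(381,236)))
for P in([.55,-.13,.104],[.6,-.06,.104],[.49,-.08,.104]):
  for y in range(-200,220,40):
    q=inverse_kinematics(P,quat(np.radians(y)));print(y,None if q is None else q.round(2).tolist())
```

```text
box bottom (array([ 0.59467163, -0.26988438, -0.13027952]), np.float64(0.01878373026696827)) box top corner (array([ 0.60249562, -0.23622616,  0.24089998]), np.float64(0.026721819750325632))
-200 [-0.69, 1.0, 1.35, 1.91, -1.07, 1.21, -2.43]
-160 [-0.34, 0.57, 0.68, 1.9, -0.47, 0.84, -2.2]
-120 [0.6, 0.53, -0.53, 1.87, 0.35, 0.84, -2.2]
-80 [0.71, 0.57, -0.67, 1.86, 0.46, 0.87, -1.59]
-40 [0.8, 0.62, -0.81, 1.86, 0.56, 0.91, -0.98]
0 [0.87, 0.67, -0.92, 1.86, 0.66, 0.95, -0.35]
40 [0.93, 0.72, -1.02, 1.86, 0.74, 1.0, 0.29]
80 [0.91, 0.7, -0.98, 1.86, 0.7, 0.98, 1.01]
120 [1.07, 0.94, -1.31, 1.85, 0.99, 1.19, 1.51]
160 [-0.69, 1.0, 1.35, 1.91, -1.07, 1.21, -2.43]
200 [-0.34, 0.57, 0.68, 1.9, -0.47, 0.84, -2.2]
-200 [0.89, 1.0, -1.31, 1.76, 1.02, 1.25, 2.1]
-160 [-0.45, 0.63, 0.68, 1.8, -0.5, 0.89, -2.33]
-120 [0.5, 0.61, -0.59, 1.77, 0.42, 0.9, -2.38]
-80 [0.57, 0.64, -0.7, 1.77, 0.51, 0.92, -1.74]
-40 [0.64, 0.68, -0.8, 1.76, 0.58, 0.95, -1.1]
0 [0.73, 0.75, -0.95, 1.76, 0.71, 1.02, -0.49]
40 [0.78, 0.8, -1.05, 1.76, 0.79, 1.07, 0.15]
80 [0.77, 0.79, -1.03, 1.76, 0.78, 1.06, 0.85]
120 [0.89, 1.0, -1.31, 1.76, 1.02, 1.25, 1.4]
160 [0.89, 1.0, -1.31, 1.76, 1.02, 1.25, 2.1]
200 [-0.45, 0.63, 0.68, 1.8, -0.5, 0.89, -2.33]
-200 [1.07, 0.82, -1.3, 2.02, 0.92, 1.08, 2.12]
-160 [-0.45, 0.45, 0.68, 2.06, -0.41, 0.76, -2.3]
-120 [0.66, 0.46, -0.67, 2.03, 0.4, 0.78, -2.34]
-80 [0.73, 0.49, -0.75, 2.03, 0.46, 0.8, -1.69]
-40 [0.78, 0.51, -0.82, 2.02, 0.51, 0.82, -1.04]
0 [0.82, 0.54, -0.89, 2.02, 0.56, 0.84, -0.38]
40 [0.87, 0.57, -0.95, 2.02, 0.61, 0.87, 0.27]
80 [0.87, 0.56, -0.95, 2.02, 0.61, 0.86, 0.98]
120 [1.07, 0.82, -1.3, 2.02, 0.92, 1.08, 1.42]
160 [1.07, 0.82, -1.3, 2.02, 0.92, 1.08, 2.12]
200 [-0.45, 0.45, 0.68, 2.06, -0.41, 0.76, -2.3]
```

The box's left face is near y = -0.24 from x = 0.59, so a gripper working at y > -0.18 is clear of it. The plan is to push with the closed fingers' +z side face and let the tool yaw follow at a reduced rate. I'll stop near 330°, look, then make an accurate final push. First comes the approach.

```bash
cat >> h.py <<'E'
def hp(th,r=.060):
    a=PSI+np.pi+th;return C+r*np.array([np.cos(a),np.sin(a)])
def pose(th,hdeg,off=.020,z=.108):
    """TCP so that the +z face, facing heading hdeg, touches the handle at wheel angle th"""
    h=np.radians(hdeg);n=np.array([np.cos(h),np.sin(h)])
    return np.array([*(hp(th)-off*n),z]),quat(h-np.pi/2)
def save(n,name,box=None,f=1):
    im=cv2.cvtColor(snapshot(n),cv2.COLOR_RGB2BGR)
    cv2.imwrite(f"pics/{name}_full.png",im)
    if box: im=cv2.resize(im[box[1]:box[3],box[0]:box[2]],None,fx=f,fy=f,interpolation=cv2.INTER_CUBIC)
    cv2.imwrite(f"pics/{name}.png",im)
def st(m=""):
    s=read_state();print(m,"t",round(s["t"],2),"p",s["eef_pos"].round(4),"F",s["force"].round(2),"j",s["joints"].round(2),"w",round(s["gripper_width"],4));return s
E
python3 - <<'E'
from h import *
set_gripper(0.0,20);st("closed")
s=read_state();move_linear([.169,-.628,.33],velocity=.2);st()
P,q=pose(0.02,-28,off=.034,z=.3)
reach(P,q);st("above")
P,q=pose(0.02,-28,off=.034,z=.165);move_linear(P,q,velocity=.15);st("low")
save("top","t1",(230,140,430,290),4);save("scene","s1",(150,145,350,295),4)
E
```

```text
closed t 0.92 p [ 0.1689 -0.6277  0.2313] F [ 0.55 -0.58  0.16] j [ 1.57  0.5  -0.43  1.55  0.22  1.14 -0.21] w 0.0
 t 1.56 p [ 0.1687 -0.6275  0.329 ] F [ 0.38  0.06 -1.2 ] j [ 1.58  0.43 -0.44  1.43  0.19  1.32 -0.18] w 0.0003
above t 3.82 p [ 0.4574 -0.0653  0.2999] F [ 0.53  0.38 -0.52] j [ 1.12  0.18 -1.14  1.9   0.17  1.17 -2.14] w 0.0003
low t 4.87 p [ 0.4581 -0.0644  0.1657] F [-0.37 -0.39  0.73] j [ 0.94  0.38 -1.01  2.06  0.41  0.91 -2.36] w 0.0002
```

View pics/t1.png

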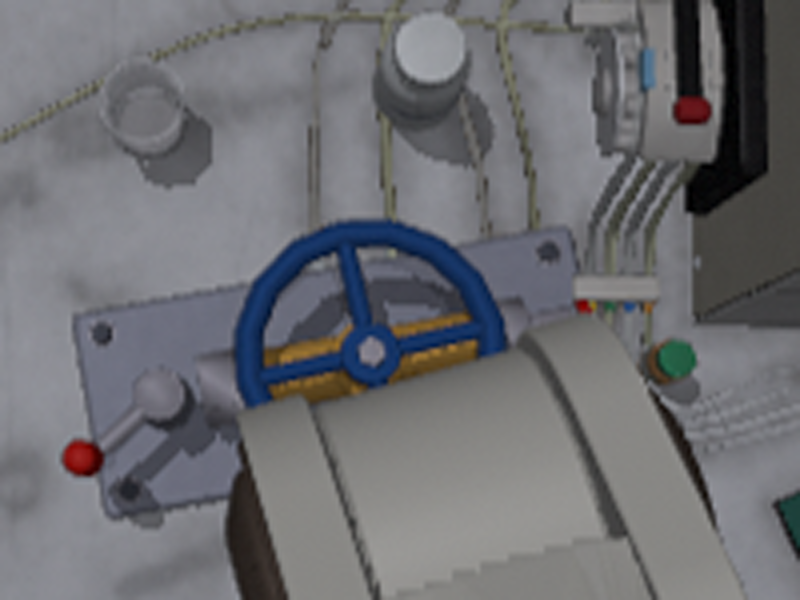

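View pics/s1.png

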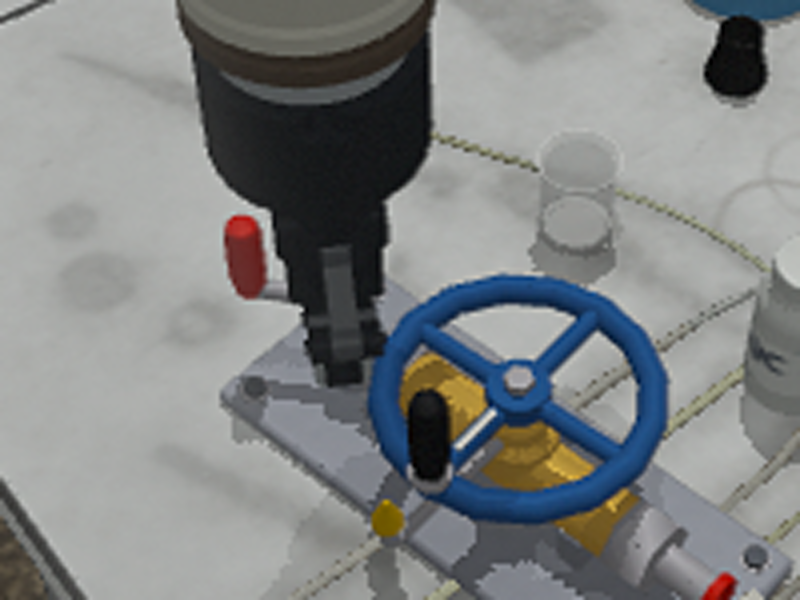

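The wrist hides the handle in the top view. In the scene crop the closed fingertips at (345,375) are on the trailing side of the handle (430,440), clear of the pointer (388,518). Now I'll descend and push the first 45°.

```bash
cat >> h.py <<'E'
def hd(th): # heading schedule deg, th rad
    return -28+(230+28)*np.clip(np.degrees(th)/335,0,1)
def sweep(a,b,step=9,v=.05,lim=15,log=True):
    n=max(1,int(round((b-a)/step)))
    for d in np.linspace(a,b,n+1)[1:]:
        th=np.radians(d);P,q=pose(th,hd(th))
        hit=move_linear(P,q,velocity=v,force_limit=lim)
        s=read_state()
        if log:print(round(d),round(s["t"],2),s["force"].round(1),np.abs(s["eef_pos"]-P).max().round(4),end=" | ")
        if hit:print("HIT at",d);return False
    return True
E
python3 - <<'E'
from h import *
P,q=pose(0.02,-28,off=.034);move_linear(P,q,velocity=.1,force_limit=15);st("down")
sweep(0,45);st()
save("scene","s2",(150,145,350,295),4)
E
```

```text
down t 5.68 p [ 0.4577 -0.0643  0.1083] F [-0.55  0.48  1.01] j [ 0.85  0.48 -0.92  2.1   0.53  0.81 -2.45] w -0.0
9 6.27 [-0.6  0.3 -0.3] 0.0005 | 18 6.64 [ 0.1  1.1 -0.1] 0.0002 | 27 7.02 [-1.  -0.2 -0.7] 0.0003 | 36 7.39 [-0.8  0.4  0.1] 0.0004 | 45 7.77 [-0.5  0.2  0.2] 0.0004 |  t 7.77 p [ 0.4933 -0.1191  0.108 ] F [-0.55  0.25  0.2 ] j [ 0.98  0.61 -1.02  1.99  0.67  0.91 -1.85] w 0.0004
```

View pics/s2.png

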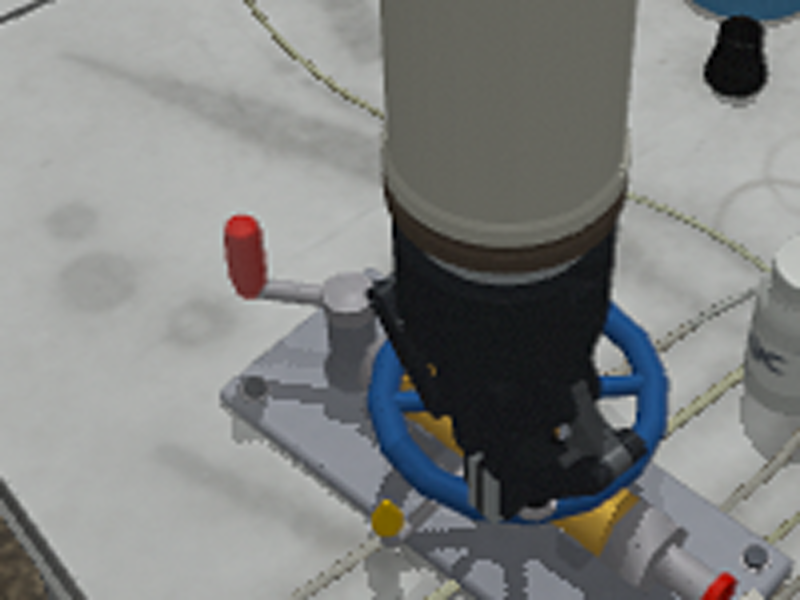

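The spokes have turned and the handle foot at (540,508) sits just ahead of the fingers. Forces are about 1 N, so I'll carry on in chunks.

Run:
```python
from h import *
ok=sweep(45,180,log=False);st(ok)
save("scene","s3",(150,145,350,295),4)
```

```text
True t 13.25 p [ 0.6113 -0.0731  0.108 ] F [-0.31 -0.29  0.11] j [ 0.88  0.97 -1.27  1.72  0.99  1.24 -0.29] w -0.0
```

View pics/s3.png

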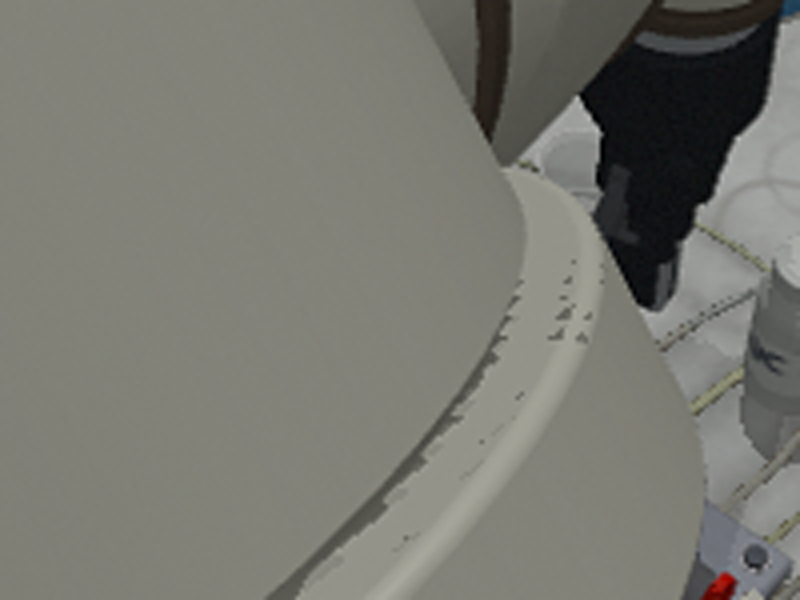

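The elbow blocks the scene view now, so I'll check the top and wrist views.

Run:
```python
from h import *
save("top","t3",(230,140,430,290),4);save("wrist","w3")
```

```text
(no output)
```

View pics/t3.png

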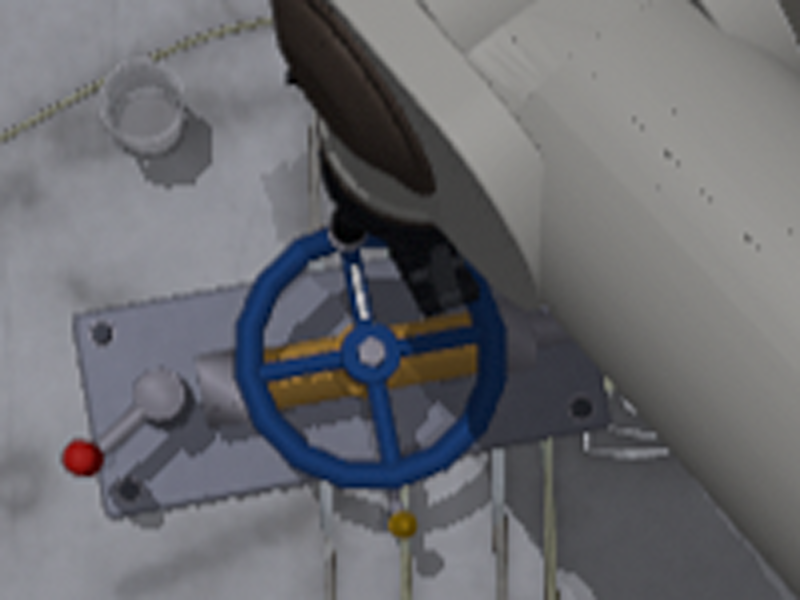

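View pics/w3.png

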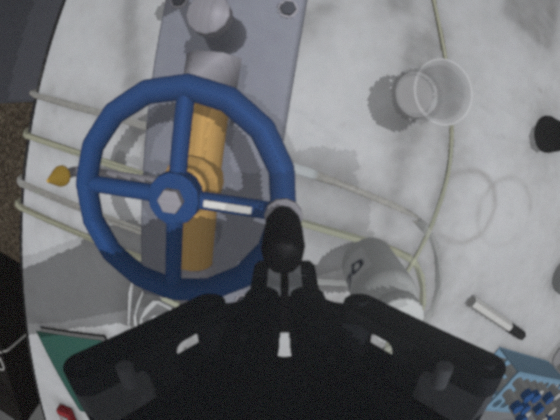

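The top view shows the white line and handle at (348,225), opposite the pointer at (402,523). That is half a turn, as commanded, and the wrist view shows the fingers squarely behind the handle. I'll continue to 325°.

Run:
```python
from h import *
try: ok=sweep(180,270,log=False);st(ok); ok=ok and sweep(270,325,log=False);st(ok)
except MotionError as e: print(e);st()
save("top","t4",(230,140,430,290),4);save("wrist","w4")
```

```text
True t 16.82 p [ 0.5535 -0.0083  0.108 ] F [-0.67  0.68 -1.16] j [ 0.9   1.06 -1.45  1.88  1.1   1.32  0.68] w 0.0001
True t 18.82 p [ 0.5054 -0.0299  0.1079] F [-0.73  0.64 -1.11] j [ 1.01  1.05 -1.5   1.99  1.11  1.31  1.41] w -0.0002
```

View pics/t4.png

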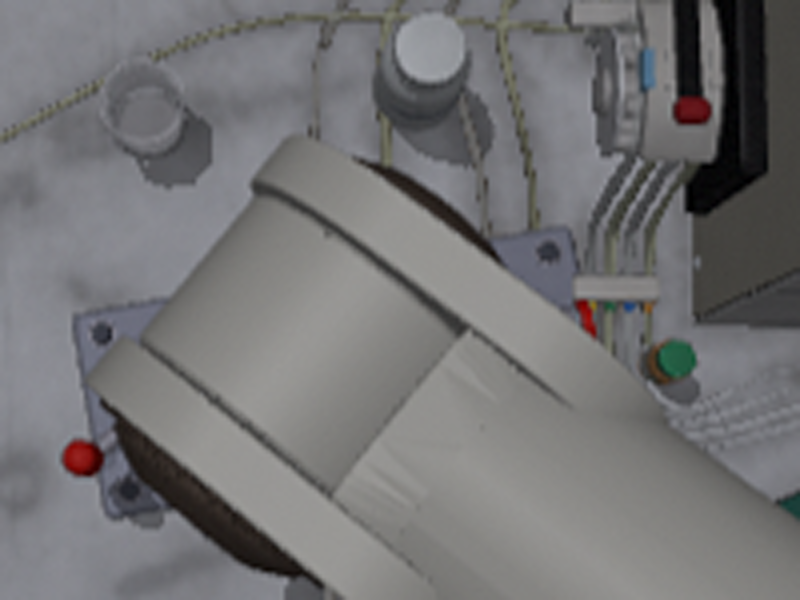

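View pics/w4.png

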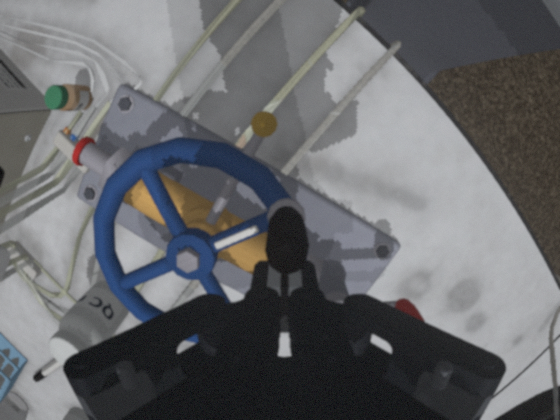

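The handle is still pushed squarely, about 35° short of the pointer in the wrist view. I'll measure the wheel angle there (fisheye) from the nut (190,256), pointer (264,123) and the white line (215–258, 244–229), then compare it with the commanded 325°.

```bash
cat >> h.py <<'E'
def wcast(p,uv,z):
    f=210/np.tan(np.radians(p["vertical_fov"])/2);q=p["orientation"];r=R.from_quat([*q[1:],q[0]])
    d=np.atleast_2d(uv).astype(float)-[p["cx"],p["cy"]];rr=np.hypot(*d.T);a=rr/f
    v=np.c_[np.sin(a)*d[:,0]/rr,-np.sin(a)*d[:,1]/rr,-np.cos(a)];d=r.apply(v)
    return p["eye"]+d*((z-p["eye"][2])/d[:,2])[:,None]
def wangle(nut,ptr,l0,l1,zl=.089):
    p=camera_params("wrist")
    n=wcast(p,nut,.095)[0][:2];t=wcast(p,ptr,.093)[0][:2];a=wcast(p,l0,zl)[0][:2];b=wcast(p,l1,zl)[0][:2]
    d=t-n;e=b-a;g=(a+b)/2-n
    ang=lambda u:np.degrees(np.arctan2(u[1],u[0]))
    print("nut",n.round(4),"ptr",t.round(4),"r",np.hypot(*d).round(4),"ptr dir",ang(d).round(1),"line",ang(e).round(1),"nut->line mid",ang(g).round(1),"wheel",((ang(g)-ang(d))%360).round(1),((ang(e)-ang(d))%360).round(1))
E
python3 - <<'E'
from h import *
wangle((190,256),(264,123),(215,244),(258,229))
E
```

```text
nut [ 0.5395 -0.0661] ptr [ 0.46   -0.0818] r 0.081 ptr dir -168.8 line 152.5 nut->line mid 152.3 wheel 321.1 321.3
```

The measurement gives 321° against the commanded 325°. Radius and pointer direction agree, so the handle trails slightly. I'll push to a commanded 355° and measure again.

Run:
```python
from h import *
try: ok=sweep(325,355,step=6,v=.04,log=False);st(ok)
except MotionError as e: print(e);st()
save("wrist","w5")
```

```text
True t 20.43 p [ 0.499  -0.0593  0.108 ] F [0.52 0.12 0.1 ] j [ 1.08  1.05 -1.51  2.    1.11  1.31  1.6 ] w 0.0001
```

View pics/w5.png

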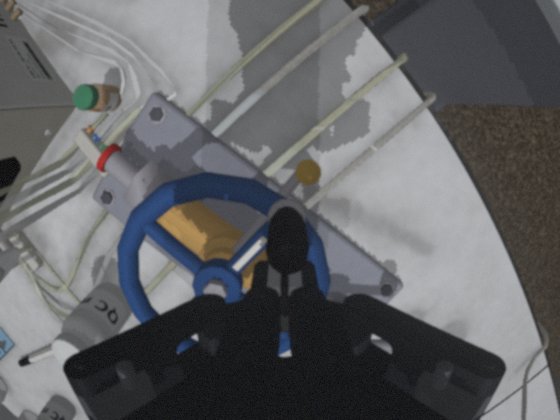

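Handle and white line (235,268)–(264,240) are nearing the pointer (308,172), and the nut is half hidden at (216,290). I'll measure here too.

Run:
```python
from h import *
wangle((216,290),(308,172),(235,269),(264,240))
```

```text
nut [ 0.5415 -0.066 ] ptr [ 0.4602 -0.0844] r 0.0833 ptr dir -167.2 line -173.4 nut->line mid -174.5 wheel 352.7 353.9
```

It reads about 353°, so I'll push to a commanded 361°, back straight off, lift and check from above.

Run:
```python
from h import *
ok=sweep(355,361,step=6,v=.03,log=False);st(ok)
P,q=pose(np.radians(361),hd(np.radians(361)),off=.045);move_linear(P,q,velocity=.08);st("off")
P[2]=.26;move_linear(P,q,velocity=.2);st("up")
save("scene","s6",(150,145,350,295),4);save("wrist","w6");save("top","t6",(230,140,430,290),4)
```

```text
True t 20.84 p [ 0.5001 -0.0653  0.1079] F [0.03 1.48 0.36] j [ 1.09  1.05 -1.51  2.    1.11  1.31  1.61] w 0.0003
off t 21.3 p [ 0.5161 -0.0456  0.1079] F [ 0.52 -0.14  0.03] j [ 1.03  1.05 -1.49  1.96  1.11  1.32  1.59] w -0.0
up t 22.21 p [ 0.5155 -0.0465  0.2589] F [-0.73 -0.04 -0.69] j [ 1.1   0.7  -1.52  1.83  0.72  1.34  1.84] w -0.0001
```

View pics/w6.png

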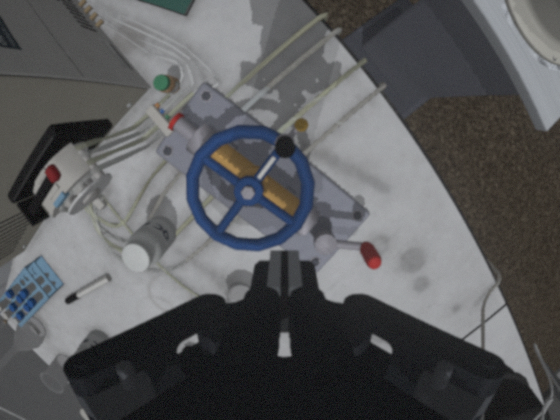

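View pics/s6.png

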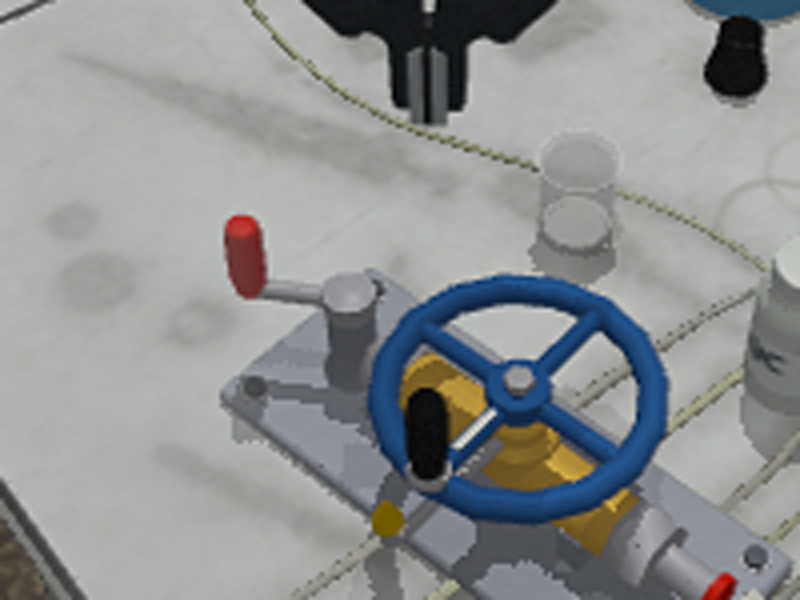

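The scene view is nearly identical to the start, with the handle at (428,438). I'll quantify it.

Run:
```python
from h import *
im=cv2.cvtColor(cv2.imread("pics/s6_full.png"),cv2.COLOR_BGR2RGB)
b=blobs(cv2.inRange(hsv(im),(0,0,0),(180,255,45)),(235,220,290,285),15)[0][0];p=cast("scene",b[1],.117)[0]
d=p[:2]-C;print(b,p.round(4),np.hypot(*d),np.degrees(np.arctan2(d[1],d[0]))%360,"frame ptr 191.9; at start 193")
wangle((248.5,191),(301,125),(260,178),(276,158))
```

```text
(203, [256.3, 252.9], [251, 242, 11, 23]) [ 0.4882 -0.079   0.117 ] 0.05880649202430038 191.83753936490285 frame ptr 191.9; at start 193
nut [ 0.5415 -0.0655] ptr [ 0.4618 -0.0817] r 0.0813 ptr dir -168.5 line -168.7 nut->line mid -171.4 wheel 357.1 359.8
```

View pics/t6.png

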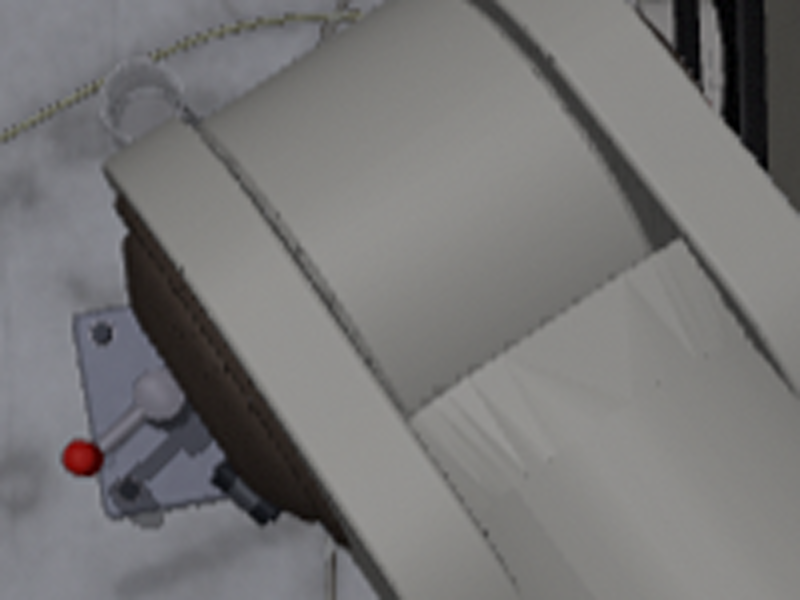

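Both views put the handle back at the pointer, within about 2–3° (191.8° against the pointer's 191.9°). Next is the lever. The grip is at about (0.494, 0.073), 129° from the pivot, and I'll push it with the -z face down to about 50°.

```bash
cat >> h.py <<'E'
PV=C+.105*np.array([np.cos(PSI+np.pi/2),np.sin(PSI+np.pi/2)])
def lpose(phi,off=.020,z=.078):
    """-z face behind the grip at direction phi deg from the pivot, pushing clockwise"""
    f=np.radians(phi);g=PV+.048*np.array([np.cos(f),np.sin(f)]);h=f-np.pi/2
    n=np.array([np.cos(h),np.sin(h)]);return np.array([*(g-off*n),z]),quat(h+np.pi/2)
E
python3 - <<'E'
from h import *
print(PV,lpose(129)[0],lpose(50)[0])
P,q=lpose(131,off=.042,z=.26);move_linear(P,q,velocity=.15);st("over")
P[2]=.078;move_linear(P,q,velocity=.15,force_limit=10);st("down")
save("scene","s7",(150,145,350,295),4)
E
```

```text
[0.52414856 0.03584344] [0.47839826 0.06056004 0.078     ] [0.53968148 0.08546933 0.078     ]
over t 23.22 p [0.4615 0.0436 0.2599] F [0.73 0.97 0.34] j [ 1.05  0.51 -1.52  1.95  0.55  1.22  1.61] w 0.0
down t 24.58 p [0.4615 0.0447 0.0786] F [ 0.58  0.12 -0.56] j [ 0.77  0.7  -1.16  2.11  0.85  0.91  1.39] w 0.0001
```

View pics/s7.png

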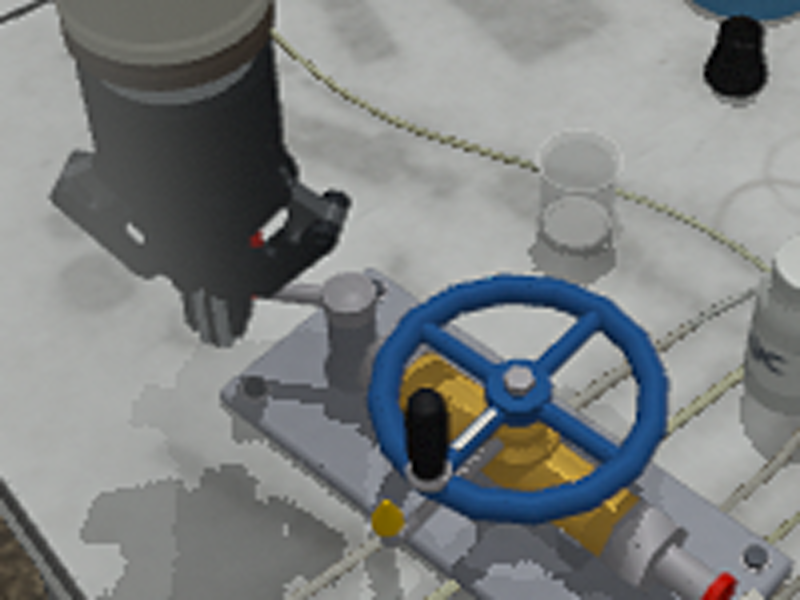

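The fingertips (220,330) are behind the red grip, which shows through the linkage at (258,238), and everything is clear. Now I'll push the lever.

Run:
```python
from h import *
for phi in np.r_[129:49:-8]:
    P,q=lpose(phi);hit=move_linear(P,q,velocity=.05,force_limit=15)
    s=read_state();print(phi,round(s["t"],2),s["force"].round(1),end=" | ")
    if hit:print("HIT");break
st()
save("scene","s8",(150,145,350,295),4);save("wrist","w8")
```

```text
129 25.26 [-0.  -0.   0.3] | 121 25.55 [-0.  -1.3  0.9] | 113 25.84 [ 0.4 -0.2  0.1] | 105 26.13 [-0.3  0.4 -0.3] | 97 26.43 [-0.4 -0.4 -0.5] | 89 26.72 [ 0.2  0.3 -0.8] | 81 27.01 [-0.1 -0.3  1. ] | 73 27.3 [ 0.8 -0.4  0.8] | 65 27.59 [-0.9  0.5 -0.6] | 57 27.88 [ 0.1 -0.1 -0.6] |  t 27.88 p [0.5335 0.0868 0.078 ] F [ 0.1  -0.06 -0.64] j [ 0.44  0.64 -0.84  1.93  0.63  0.85  0.26] w -0.0003
```

View pics/s8.png

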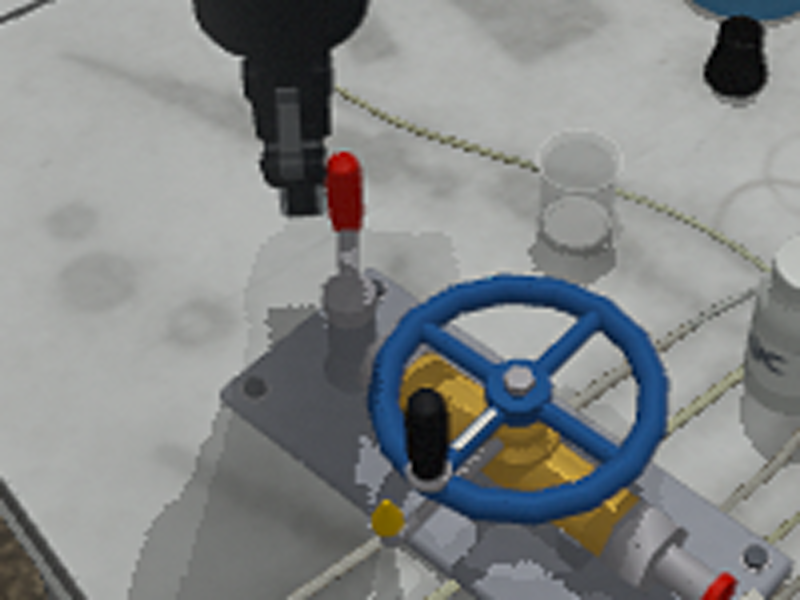

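View pics/w8.png

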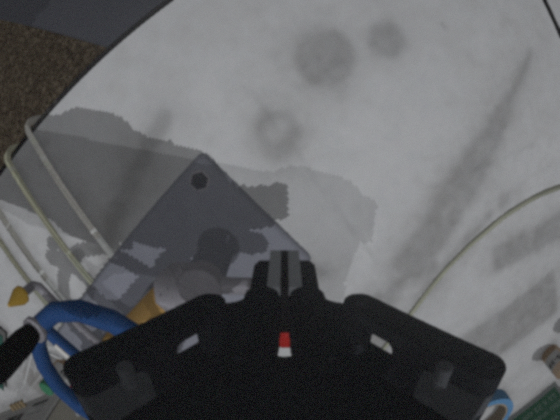

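The lever arm has swung round, with the grip at (345,192) in the scene crop. I'll push a few degrees more, back off, lift clear and measure.

Run:
```python
from h import *
P,q=lpose(48);print(move_linear(P,q,velocity=.05,force_limit=15))
P,q=lpose(48,off=.06);move_linear(P,q,velocity=.1)
P[2]=.3;move_linear(P,q,velocity=.2);st("up")
P[:2]=[.42,.2];move_linear(P,q,velocity=.25);st("clear");dwell(.3)
save("scene","s9",(150,145,350,295),4);save("top","t9",(200,140,430,290),3.4)
for n,box,z in(("scene",(200,150,280,240),.085),("top",(200,180,310,290),.1)):
    im=cv2.cvtColor(cv2.imread(f"pics/{'s9' if n=='scene' else 't9'}_full.png"),cv2.COLOR_BGR2RGB);H=hsv(im)
    red=cv2.inRange(H,(0,150,90),(8,255,255))|cv2.inRange(H,(172,150,90),(180,255,255))
    for b in blobs(red,box)[0][:2]:
        g=cast(n,b[1],z)[0];d=g[:2]-PV;a=np.degrees(np.arctan2(d[1],d[0]));print(n,b,g.round(4),np.hypot(*d).round(4),"dir",a,"lever",np.radians(np.degrees(PSI)+125-a))
    blk=cv2.inRange(H,(0,0,0),(180,255,45))
    for b in blobs(blk,(235,220,290,285) if n=="scene" else (315,245,350,270),15)[0][:1]:
        g=cast(n,b[1],.117)[0];d=g[:2]-C;print(n,"handle",b,np.hypot(*d).round(4),np.degrees(np.arctan2(d[1],d[0]))%360)
```

```text
False
up t 30.11 p [0.511  0.1112 0.2989] F [-0.66 -0.39 -0.62] j [ 0.58  0.32 -1.03  1.77  0.29  1.22  0.31] w 0.0001
clear t 30.77 p [0.42   0.1996 0.2997] F [-0.46 -0.66 -0.44] j [ 0.52  0.18 -1.12  1.9   0.18  1.17  0.17] w -0.0
scene (130, [239.8, 191.9], [236, 183, 8, 19]) [0.5606 0.0748 0.085 ] 0.0534 dir 46.94580059657257 lever 1.5699969555853277
scene handle (204, [256.3, 252.9], [251, 242, 11, 23]) 0.0588 191.83753936490285
top (46, [250.2, 219.6], [247, 216, 8, 8]) [0.5576 0.0728 0.1   ] 0.0499 dir 47.85195772697292 lever 1.554181530119418
top handle (75, [330.5, 257.9], [326, 253, 10, 10]) 0.0603 192.3720930142451
```

View pics/t9.png

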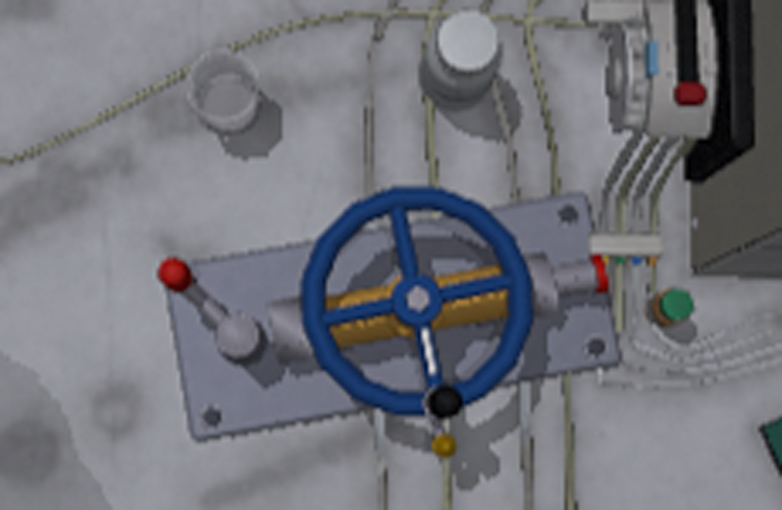

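View pics/s9.png

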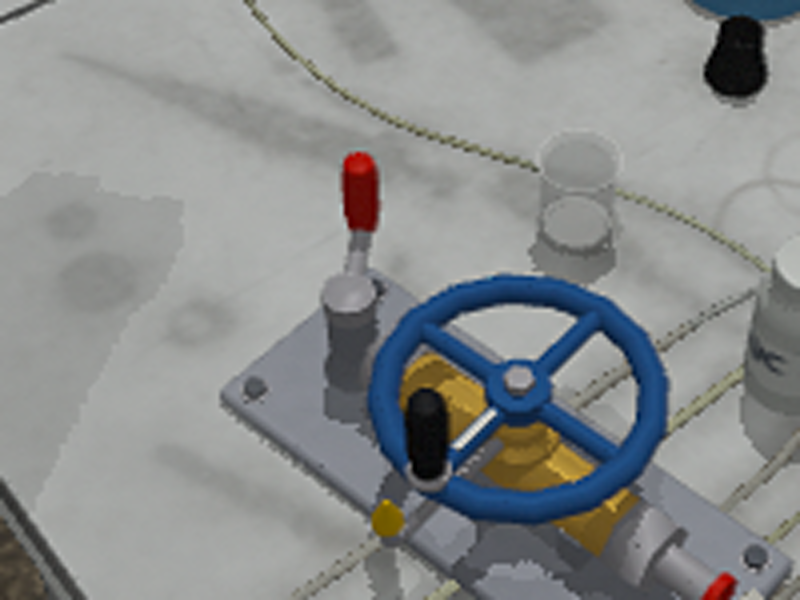

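In the top view the handle (443,402) is in line with the pointer (444,446). The lever (174,274) is at about 1.56 rad, and the bottle, vial and beaker stand where they were. The arm is clear, so I'm handing in.

Run:
```python
from h import *
st();print(hand_in())
```

```text
t 31.17 p [0.4203 0.1996 0.2999] F [-0.05  0.45  0.04] j [ 0.52  0.18 -1.12  1.9   0.18  1.17  0.17] w -0.0001
the job is handed in; nothing more can be done
None
```

The valve is open by one full turn and locked, and I handed the job in at 31.2 s of the 72 s allowed. `hand_in()` gives no verdict, so what follows rests on my own checks.

**What I did:** I pushed the wheel round anticlockwise by its handle with the shut fingers, stopping to look on the way. Then I pushed the lever clockwise, backed off and lifted clear. The tool force read about 1–1.5 N at each check while pushing, and no force stop triggered.

**Last checks:**
- **Wheel:** the handle direction was 191.8° in the scene view and 192.4° in the top view, against about 191.9° for the pointer. That puts the wheel within about 1° of one turn.
- **Lever:** 1.55–1.57 rad from the two views, well past the 1.0 needed.
- **Bystanders:** the bottle, vial and beaker look upright and unmoved. I judged this by eye from the final pictures and did not re-measure them.
- **Arm:** clear of the work at z = 0.30 m.

**Disagreements:**
- The first circle fit of the rim was wrong (59–60 mm instead of 67), so I took the centre from the hub nut and a refit.
- The wrist-camera angles were looser, at 357° and 360° from two ways of measuring. They also showed the wheel 1–4° behind the commanded angle, all within the 9° allowed.
- The final lever-grip radius came out at 53 mm (scene) and 50 mm (top) against the given 48 mm. That is too small to affect the lever result.

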